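# Turn the grill plate over to its ribbed side

### The job

The small table grill has its reversible plate on smooth side up. Take the plate off, stand it on end in a slot of the wire rack so that you can let go and take it from the other side, then lay it back on the grill ribbed side up, its end notches over the two locating pins, so that it lies flush on its supports and holds the presence switch's lever down. Do not push the things standing round about aside.

Things in the scene. Friction and masses are not known exactly. Their poses are not given: they have to be found in the camera images.
- plate: Reversible grill plate: dark cast slab, 62 mm wide (its x), 160 mm long (its y), 14 mm thick (its z), 0.3 to 0.5 kg. Origin at its very centre (also its centre of mass within 2 mm). +z is the normal of the smooth face, -z that of the ribbed face. Long sides are plain straight edges, full 14 mm thick, to pinch across the 62 mm. Starts seated on the grill, smooth face up, axes along the grill's.
- ribbed_face (a point): Centre of the plate's ribbed face (7 mm from the plate's centre along its -z): eight raised ribs across the width inside a frame flush with the rib tops. Underneath at the start, to be on top at the end.
- notch_a (a point): Bottom of the open notch in the plate's +y short end: at (+14, +64, 0 mm) in the plate's frame; the notch is 12 mm wide, 16 mm deep, right through the thickness, off the middle towards the +x long side.
- notch_b (a point): Bottom of the like notch in the -y short end: at (+14, -64, 0 mm) in the plate's frame.
- grill: Table grill, fixed: low steel housing with black end caps, 130 mm deep (its x; front with small knob to -x), 248 mm long (its y); origin at the centre of its underside. Front and back rims 42 mm high, drip pan 34, heating element up to 51 (within 22 mm of x = 0). Two supports at y = -70 and +70 mm, x -28 to +27, carry the plate's ends. Beside the plate's long sides nothing rises above 42 mm.
- seat (a point): Point on the grill midway between the supports at the height of their tops (66 mm above the worktop); axes as the grill's. Seated, the plate's centre is 7 mm above it. Turning the plate over about its width (its x) keeps the notches on the pins' side; turned only end for end, or over about its length, it rides on top of the pins.
- pin_plain (a point): Tip of the locating pin on the support at the grill's -y end: pin 9 mm thick, 12 mm tall above the support, its top 4 mm tapering to 4 mm; at (+14, -70, 78 mm) in the grill's frame. 1.5 mm of play each way in the notch.
- pin_switch (a point): Tip of the like pin on the support at the +y end, next to the switch; at (+14, +70, 78 mm) in the grill's frame.
- lever_tip (a point): Top of the white roller on the presence switch's lever, at the grill's +y end, 16 mm to the front (-x) of its middle line and about 34 mm inward of its hinge (the black switch block at y = 104 mm). Free, it stands 7 mm above the supports' tops; the seated plate's end presses it level with them.
- switch_lever (a joint): Angle of that hinged lever: 0 sprung up (no plate), about 0.20 rad held down by a seated plate. Its spring gives under 1 N at the roller: the plate's own weight presses it.
- rack: Small rack for lids and boards, fixed: wooden foot 90 mm (its x) by 96 mm (its y), top at 12 mm; four steel wire hoops across it, 57 mm wide (along x), 60 mm high over the worktop, wire 5 mm, at y = -36, -12, +12, +36 mm: three slots 19 mm clear, open above. Origin at the centre of the foot's underside.
- slot (a point): Centre of the middle slot's floor, on the rack's wooden foot (12 mm above the worktop); axes as the rack's. The plate fits any slot standing on a short end, its 62 mm width along the rack's x, faces to +y and -y, its centre then 92 mm above the worktop; let go, it leans up to 5 degrees.
- tin_1: Low round tin, 86 mm across, 40 mm tall, a bystander; origin at the centre of its underside.
- onion_1: Onion, 85 mm across, 87 mm tall, a bystander; origin at the centre of its underside.
- jar_1: Jar with a white lid, 63 mm across, 104 mm tall, a bystander in front of the sink; origin at the centre of its underside.
- food_tub_1: Clear food tub with a blue lid, 109 x 149 x 60 mm, a bystander at the left; origin at the centre of its underside.
- teaspoon_1: Teaspoon, 130 mm long, a bystander behind the work; origin at the centre of its underside.

How it is judged:
By the outcome, as a careful person would: the job done as asked, in the order asked, and still so for the second after the job is handed in, with the robot touching nothing.
It also fails if it takes over 72 s, if anything falls off the work surface, if the arm or the gripper's body presses on something with over 40 N, if the wrist force passes 120 N, or if a joint passes its speed limit or range.

### The arm

A 7-joint arm with a two-finger parallel gripper is mounted at the origin on a cart in front of the work surface, level with it; the furniture and walls round the work are solid. World frame = base frame: x ahead of the robot, y to its left, z up, the work surface at z = 0. Lengths are in m, angles in degrees, forces in N, time in s.
With the tool pointing down it reaches from about 0.4 to 0.85 m from the base axis. Payload 4.5 kg.
Tool frame: the origin (TCP) lies on the mounting face of the last link; the fingertips stand 173 mm ahead of it and the grasp point (between the pads) lies 155 mm ahead of it; z points along the fingers, y is the line along which they close (so a half turn about z gives the same grasp; the last joint's range is limited). The gripper opens to 85 mm and grips with 20 to 120 N. Pads are 22 mm wide; open, the fingers measure 114 mm over their backs; the gripper's body (76 mm by 85 mm) begins 54 mm behind the grasp point. The pads swing forward as they close: fully open they stand 13 mm farther back than shut.
Start: joints at [-75.355, 39.483, -11.15, 89.685, 9.013, 51.709, -12.324], TCP at [0.137, 0.61, 0.405] pointing down, gripper open.
Joint ranges: [-172.22, 172.22], [-26.19, 119.32], [-84.43, 86.54], [7.71, 146.69], [-57.33, 237.33], [2.42, 119.75], [-152.13, 152.13]. Speed limits (degrees/s): [147.25, 147.25, 180, 180, 180, 180, 180].

### API

Orientations are given as a 3x3 rotation matrix whose columns are the frame's x, y, z axes.
In Python, from bench import env gives the robot as it stands.
- The arm moves only by the tool play_rows, never from a script. Its argument "deltas" is a list of rows, each a list of 7 numbers: the gripper's target within -1 to 1 (shut at 1, half-way at 0, fully open at -1), then the shift along the world's x, y, z in units of 25 mm (1.0 is 25 mm), then the turn, a rotation vector about the world's x, y, z in units of 5 degrees (1.0 is 5 degrees). In form: [[gripper, tx, ty, tz, rx, ry, rz], ...]. A call has 1 to 20 rows; each row is the pose to reach, as a shift and turn from the pose commanded when the call began; what a row does not reach only later rows make up. A row lasts 1/8 s, in which the tool goes at most 62.5 mm and 10.7 degrees, less where a joint would pass 70% of its speed; a pose out of reach is approached as far as the arm can. A call with a gripper value outside its range is refused whole. The fingers move at their own pace and stop on an object; "squeeze" is the grip in N (left out, the last holds). Time passes only in rows, so rows that repeat a pose let the fingers close. It gives the time, the measured TCP pose, the force, the opening and the grip force at its end, in the units of the state.
- env.state(): the state, without advancing time (a new reading comes with each control period).
- env.capture(name): name is "scene" or "side" or "wrist"; returns a dict with "image" (420x560x3 uint8, blue, green, red), "camera_matrix" (3x3 intrinsics, pixels), "D" ([k1, k2, p1, p2, k3] as OpenCV has them; the pictures are not rectified), "R" (3x3) and "t" (3): a world point X has camera coordinates R X + t; the wrist camera has in their place "tool_from_camera" (4x4, takes a point from camera to tool coordinates, whose origin is the TCP and whose axes are the flange's). Camera axes: x right, y down, z forward; pixel columns grow to the right and rows downward; lengths in m; the calibration is good to about 2 mm. A picture is of the moment at which its call begins: read the wrist's pose just before it. There is no depth.
- env.hand_in(): hands the job in; it is judged then, once.
The state is a dict: "time": time; "joints": joint angles; "dq": joint speeds; "effort": joint torques, N m; "position": TCP position; "tool_rot": TCP orientation; "ft_force": force on the tool from outside, world axes, zero at the start; "wrist_torque": the same for the moment, N m; "gripper_width": finger opening in m; "gripper_force": force on a finger pad.
Only numpy, scipy, OpenCV 4.12 (cv2) and the standard library are available. Lean on these libraries where they do the work, as an engineer would, in place of code of your own. Each camera call takes 0.05 s, during which the arm holds its last target. There are 200 camera calls.

## Working session

There is one attempt and no reset: what is moved stays moved. The work goes in short steps, Python scripts to look and compute and a tool call to move; the robot and the scene stay as the last step left them, time stands still between calls to the robot, and variables do not carry over. Pictures are saved under pics/ and viewed, at most 10 in all, crops included, and the job is handed in when it is done.

Besides the shell and the picture viewer there is one more tool, called by a JSON object that holds its "op" and its "data", one argument or row to a line. play_rows: Moves the arm, as the interface text tells. Its arguments: {"type":"object","properties":{"deltas":{"type":"array"},"squeeze":{"type":"number"}},"required":["deltas"]}

```bash
mkdir -p pics; ls; python3 - <<'E'
from bench import env
import cv2,numpy as np
s=env.state();print({k:np.round(v,3).tolist() for k,v in s.items()})
a=env.capture("scene");b=env.capture("side")
for n,c in(("scene",a),("side",b)):
    cv2.imwrite(f"pics/{n}0.png",c["image"]);print(n,np.round(c["camera_matrix"],1).tolist(),c["D"],np.round(c["R"],3).tolist(),np.round(c["t"],3))
E
```

```text
pics
{'time': 0.0, 'joints': [-75.357, 39.534, -11.144, 89.747, 9.014, 51.709, -12.325], 'dq': [-0.043, -0.01, 0.049, -0.074, 0.052, 0.046, 0.103], 'effort': [-0.001, -53.961, -1.267, -15.855, 0.009, 0.01, 0.0], 'position': [0.137, 0.609, 0.404], 'tool_rot': [[-0.976, 0.22, -0.0], [0.22, 0.976, -0.002], [-0.0, -0.002, -1.0]], 'ft_force': [-0.285, 0.312, -0.461], 'wrist_torque': [0.046, -0.036, 0.001], 'gripper_force': 0.0, 'gripper_width': 0.085}
scene [[413.1, 0.0, 274.7], [0.0, 413.1, 210.7], [0.0, 0.0, 1.0]] [-0.0049285  0.         0.         0.         0.       ] [[0.849, -0.528, -0.017], [-0.278, -0.419, -0.864], [0.449, 0.738, -0.503]] [-0.348  0.329  0.932]
side [[511.6, 0.0, 276.1], [0.0, 511.6, 213.1], [0.0, 0.0, 1.0]] [0.04840882 0.         0.         0.         0.        ] [[-0.986, -0.164, 0.022], [-0.128, 0.672, -0.73], [0.105, -0.722, -0.684]] [ 0.576 -0.013  1.486]
```

View pics/scene0.png

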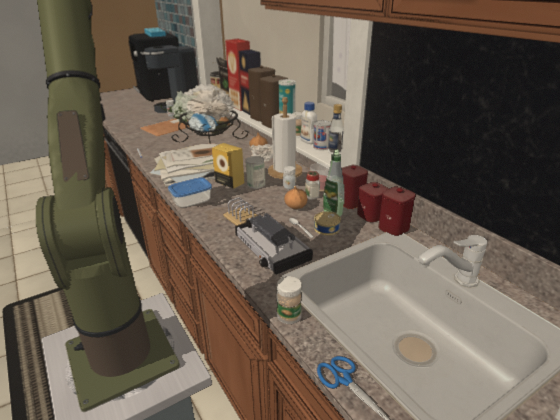

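View pics/side0.png

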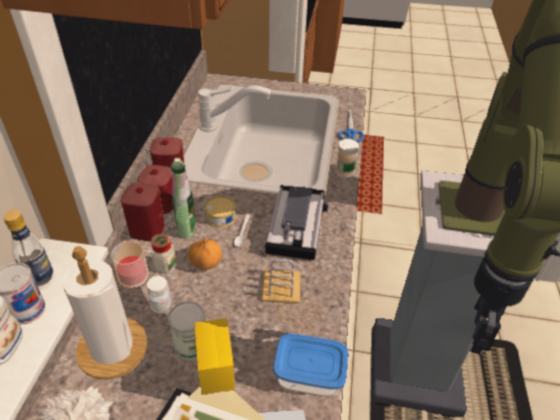

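The scene view shows the grill around (270,242), the rack at (240,212), the tub at (190,192), the onion at (297,199), the tin at (327,222) and the jar at (289,298). The side view shows the grill at (297,220), the rack at (282,285), and the grill's knob towards the robot at (325,207).

```bash
cat > h.py <<'E'
from bench import env
import cv2,numpy as np
from scipy.spatial.transform import Rotation as Ro
np.set_printoptions(precision=4,suppress=True)
def cap(name,png=None):
    s=env.state();c=env.capture(name)
    if name=="wrist":
        T=np.eye(4);T[:3,:3]=s["tool_rot"];T[:3,3]=s["position"];M=np.linalg.inv(T@np.array(c["tool_from_camera"]))
        c["R"],c["t"]=M[:3,:3],M[:3,3]
    if png: cv2.imwrite(f"pics/{png}.png",c["image"]); np.savez(f"pics/{png}.npz",K=c["camera_matrix"],D=c["D"],R=c["R"],t=c["t"])
    return c
def load(png): return dict(np.load(f"pics/{png}.npz"))
def at(c,px,z):
    px=np.array(px,float).reshape(-1,1,2);z=np.broadcast_to(z,len(px))
    n=cv2.undistortPoints(px,c["K"],c["D"])[:,0]
    d=np.c_[n,np.ones(len(n))]@c["R"];o=-c["R"].T@c["t"]
    return o+d*((z-o[2])/d[:,2])[:,None]
def proj(c,X): return cv2.projectPoints(np.array(X,float),cv2.Rodrigues(np.array(c["R"]))[0],np.array(c["t"]).reshape(3,1),c["K"],c["D"])[0][:,0]
E
python3 - <<'E'
from h import *
for n in("scene","side"):
    cap(n,n+"1")
s=load("side1");c=load("scene1")
print("side grill caps",at(s,[(295,243),(300,190)],.05),"rack",at(s,[(282,287)],.012),"tub",at(s,[(312,360)],.06))
print("scene grill ctr,rack,tub,onion,jar",at(c,[(272,243),(240,214),(190,188),(297,199),(289,285)],[.07,.012,.06,.05,.1]))
E
```

```text
side grill caps [[0.4897 0.2808 0.05  ]
 [0.5043 0.0729 0.05  ]] rack [[0.5037 0.3964 0.012 ]] tub [[0.4096 0.6092 0.06  ]]
scene grill ctr,rack,tub,onion,jar [[ 0.4692  0.1075  0.07  ]
 [ 0.5115  0.3928  0.012 ]
 [ 0.4098  0.5882  0.06  ]
 [ 0.6998  0.3155  0.05  ]
 [ 0.3892 -0.1013  0.1   ]]
```

{"op": "play_rows", "data": {
  "deltas": [
    [-1,13.2,-14,0,0,0,-15.5],
    [-1,13.2,-14,0,0,0,-15.5],
    [-1,13.2,-14,0,0,0,-15.5],
    [-1,13.2,-14,0,0,0,-15.5],
    [-1,13.2,-14,0,0,0,-15.5],
    [-1,13.2,-14,0,0,0,-15.5],
    [-1,13.2,-14,0,0,0,-15.5],
    [-1,13.2,-14,0,0,0,-15.5],
    [-1,13.2,-14,0,0,0,-15.5],
    [-1,13.2,-14,0,0,0,-15.5],
    [-1,13.2,-14,0,0,0,-15.5]
  ],
  "squeeze": 100
}}

```text
time: 1.58
position: [0.4665, 0.2611, 0.4046]
tool_rot: [[0.001, 1.0, -0.001], [1.0, -0.001, 0.001], [0.001, -0.001, -1.0]]
ft_force: [-0.1, 0.5, 0.3]
gripper_width: 0.0849
gripper_force: 0.0
```

```bash
python3 - <<'E'
from h import *
s=env.state();print(s["time"],s["position"],s["tool_rot"],s["joints"])
import h
c=env.capture("wrist");print(np.array(c["tool_from_camera"]),c["camera_matrix"])
E
sed -i 's/K=c\["camera_matrix"\]/K=c["camera_matrix"]/' h.py; python3 -c "
from h import *
cap('wrist','w1')"
```

```text
1.575 [0.4665 0.2611 0.4046] [[ 0.0006  1.     -0.0009]
 [ 1.     -0.0006  0.0007]
 [ 0.0007 -0.0009 -1.    ]] [-39.0633  32.8269   7.912  105.959   -6.5372  41.669  -27.5426]
[[ 0.0003 -0.9536 -0.3011  0.0766]
 [ 1.      0.0004 -0.0003 -0.0012]
 [ 0.0004 -0.3011  0.9536  0.0309]
 [ 0.      0.      0.      1.    ]] [[294.9211   0.     276.0716]
 [  0.     294.9211 200.9811]
 [  0.       0.       1.    ]]
```

View pics/w1.png

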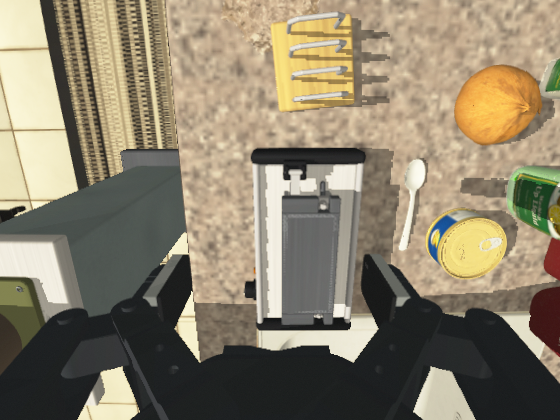

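The wrist view shows the plate from about (281,197) to (337,324), the grill from (252,150) to (364,330), the rack at (316,60), and the switch at (294,172). Next I enlarge it for the corners.

```bash
python3 -c "
import cv2,numpy as np
i=cv2.imread('pics/w1.png')
a=cv2.resize(i[145:335,240:380],None,fx=4,fy=3.15,interpolation=cv2.INTER_CUBIC)
a=cv2.resize(i[150:340,245:375],None,fx=3.15,fy=3.15,interpolation=cv2.INTER_CUBIC)
b=cv2.resize(i[5:120,255:375],None,fx=3.15,fy=3.15,interpolation=cv2.INTER_CUBIC)
o=np.zeros((600,800,3),np.uint8);o[:a.shape[0],:a.shape[1]]=a[:600];o[:b.shape[0],415:415+b.shape[1]]=b
cv2.imwrite('pics/w1c.png',o)"
```

```text
(no output)
```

View pics/w1c.png

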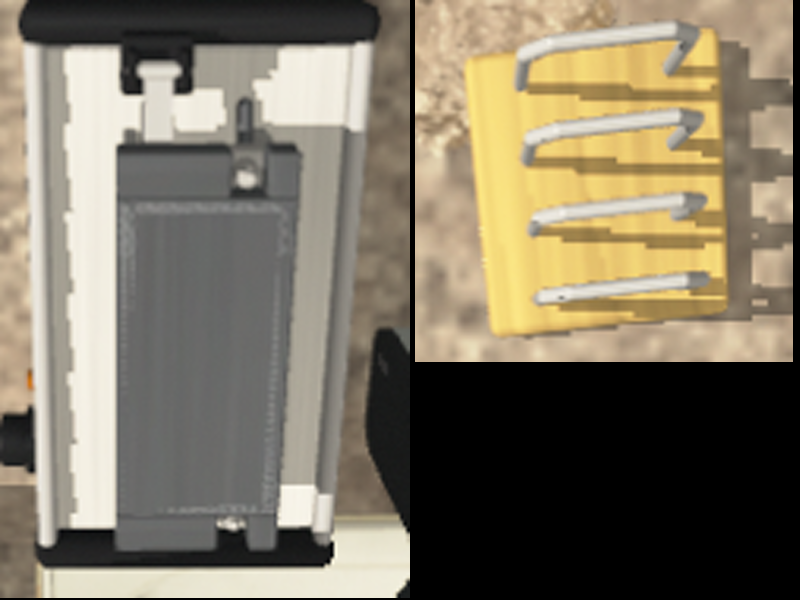

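```bash
cat > m.py <<'E'
from h import *
w=load("w1")
P=np.array([(117,157),(300,155),(275,550),(115,550)])/3.15+(245,150)
X=at(w,P,.08);print(X);print("len",np.linalg.norm(X-np.roll(X,-1,0),axis=1),"ctr",X.mean(0))
def yaw(a,b):d=b-a;return np.degrees(np.arctan2(d[1],d[0]))
print("yaw long",yaw(X[3],X[0])-90,yaw(X[2],X[1])-90,"short",yaw(X[0],X[1]),yaw(X[3],X[2]))
G=at(w,np.array([(38,15),(372,15)])/3.15+(245,150),.046);print("cap far",G)
R=np.array([(467,58),(716,30),(725,312),(492,335)])-(415,0);R=R/3.15+(255,5)
Y=at(w,R,.012);print(Y,"len",np.linalg.norm(Y-np.roll(Y,-1,0),axis=1),"ctr",Y.mean(0));print("yaw",yaw(Y[3],Y[0])-90,yaw(Y[2],Y[1])-90,yaw(Y[0],Y[1]),yaw(Y[3],Y[2]))
H=np.array([(537,297),(708,279),(533,220),(705,200),(530,140),(697,114),(525,52),(690,30)])-(415,0);H=H/3.15+(255,5)
Z=at(w,H,.0575);print(Z,Z.mean(0),[yaw(Z[i],Z[i+1]) for i in(0,2,4,6)])
E
python3 m.py
```

```text
[[0.4714 0.2463 0.08  ]
 [0.532  0.247  0.08  ]
 [0.5332 0.0879 0.08  ]
 [0.4716 0.088  0.08  ]]
len [0.0606 0.1591 0.0616 0.1582] ctr [0.5021 0.1673 0.08  ]
yaw long 0.06644179384133508 0.4076278010676191 short 0.6526341875382813 -0.16431212591103853
cap far [[0.4439 0.2882 0.046 ]
 [0.562  0.2883 0.046 ]]
[[0.4601 0.4268 0.012 ]
 [0.5459 0.4358 0.012 ]
 [0.5556 0.3426 0.012 ]
 [0.469  0.3342 0.012 ]] len [0.0863 0.0937 0.087  0.0931] ctr [0.5077 0.3849 0.012 ]
yaw 5.495093951165629 5.921375513934748 5.979826600195275 5.546798414842271
[[0.4831 0.3464 0.0575]
 [0.538  0.3521 0.0575]
 [0.4814 0.3696 0.0575]
 [0.5355 0.3757 0.0575]
 [0.4802 0.3928 0.0575]
 [0.5315 0.4003 0.0575]
 [0.4783 0.4172 0.0575]
 [0.528  0.4234 0.0575]] [0.507  0.3847 0.0575] [np.float64(5.88538745320324), np.float64(6.3898766880108635), np.float64(8.344337941061658), np.float64(7.080738757349466)]
```

{"op": "play_rows", "data": {
  "deltas": [
    [-1,0.8,4,0,-3,0,0],
    [-1,1.6,10,-4,-11,0,1],
    [-1,1.6,10,-4,-11,0,1],
    [-1,1.6,10,-4,-11,0,1],
    [-1,1.6,10,-4,-11,0,1],
    [-1,1.6,10,-4,-11,0,1],
    [-1,1.6,10,-4,-11,0,1],
    [-1,1.6,10,-4,-11,0,1]
  ]
}}

```text
time: 2.68
position: [0.5085, 0.5082, 0.3077]
tool_rot: [[-0.067, 0.997, 0.038], [0.573, 0.07, -0.816], [-0.817, -0.033, -0.576]]
ft_force: [0.4, -0.9, -0.3]
gripper_width: 0.0852
gripper_force: 0.0
```

```bash
cat > r.py <<'E'
from h import *
s=env.state();print(s["time"],s["position"],s["joints"],"g",np.array(s["position"])+.155*np.array(s["tool_rot"])[:,2], (Ro.from_matrix(s["tool_rot"])*Ro.from_matrix([[0,1,0],[1,0,0],[0,0,-1]]).inv()).as_rotvec(degrees=True),s["ft_force"],s["gripper_width"])
E
python3 r.py
```

```text
2.675 [0.5085 0.5082 0.3077] [-63.4397  68.2623  25.0665  55.4331  14.4597  98.9459 -42.8276] g [0.5144 0.3816 0.2183] [-54.8304  -0.1683   4.6032] [ 0.3687 -0.8783 -0.3245] 0.0852007314147079
```

{"op": "play_rows", "data": {
  "deltas": [
    [-1,0,-5,1,11,0,0],
    [-1,0,-10,1,22,0,0],
    [-1,0,-10,1,22,0,0],
    [-1,0,-10,1,22,0,0],
    [-1,0,-10,1,22,0,0],
    [-1,0,-10,1,22,0,0],
    [-1,0,-10,0,22,0,0],
    [-1,0,-10,0,22,0,0],
    [-1,0,-10,0,22,0,0],
    [-1,0,-10,0,22,0,0],
    [-1,0,-10,0,22,0,0],
    [-1,0,-10,0,22,0,0],
    [-1,0,-10,0,22,0,0]
  ]
}}

```text
time: 4.3
position: [0.5104, 0.257, 0.3067]
tool_rot: [[-0.076, 0.996, 0.039], [0.577, 0.012, 0.816], [0.813, 0.084, -0.576]]
ft_force: [-0.3, 0.8, 0.1]
gripper_width: 0.0853
gripper_force: 0.0
```

```bash
python3 r.py
```

```text
4.3 [0.5104 0.257  0.3067] [ 13.569   60.3936 -59.8555 113.4355 -57.3429   2.4247  44.2438] g [0.5164 0.3836 0.2174] [54.6703 -4.1292  2.9368] [-0.2712  0.8265  0.1457] 0.08526794467179476
```

```bash
cat > d.py <<'E'
from h import *
import sys
# python d.py "tilt,yaw,gx,gy,gz,depth" ... -> deltas (units) from current pose
s=env.state();p=np.array(s["position"]);R0=Ro.from_matrix(s["tool_rot"]);B=Ro.from_matrix([[0,1,0],[1,0,0],[0,0,-1]])
for a in sys.argv[1:]:
    ti,ya,x,y,z,d=map(float,a.split(","))
    R=Ro.from_euler("z",ya,degrees=True)*Ro.from_euler("x",ti,degrees=True)*B
    t=np.array([x,y,z])-d*R.as_matrix()[:,2]
    print(np.round((t-p)/.025,2).tolist(),np.round((R*R0.inv()).as_rotvec(degrees=True)/5,2).tolist(),"tcp",t)
E
python3 d.py 25,0.2,.5022,.155,.16,.156 25,0.2,.5022,.155,.073,.156
```

```text
[-0.32, -6.72, -0.21] [-5.94, 0.9, -0.35] tcp [0.5024 0.0891 0.3014]
[-0.32, -6.72, -3.69] [-5.94, 0.9, -0.35] tcp [0.5024 0.0891 0.2144]
```

{"op": "play_rows", "data": {
  "deltas": [
    [-1,-0.32,-3,-0.2,-3,0.45,-0.18],
    [-1,-0.32,-6.72,-0.21,-5.94,0.9,-0.35],
    [-1,-0.32,-6.72,-0.21,-5.94,0.9,-0.35],
    [-1,-0.32,-6.72,-0.21,-5.94,0.9,-0.35],
    [-1,-0.32,-6.72,-0.21,-5.94,0.9,-0.35],
    [-1,-0.32,-6.72,-0.21,-5.94,0.9,-0.35],
    [-1,-0.32,-6.72,-0.21,-5.94,0.9,-0.35]
  ]
}}

```text
time: 5.18
position: [0.5018, 0.092, 0.3006]
tool_rot: [[0.001, 1.0, -0.006], [0.904, 0.001, 0.428], [0.428, -0.006, -0.904]]
ft_force: [-0.1, 0.4, -0.4]
gripper_width: 0.0856
gripper_force: 0.0
```

```bash
python3 r.py; python3 d.py 25,0.2,.5022,.155,.073,.156;python3 -c "
from h import *
cap('wrist','w2')"
```

```text
5.175 [0.5018 0.092  0.3006] [  0.0206  42.0923 -12.8945 116.3698 -43.168   24.431   30.607 ] g [0.5009 0.1583 0.1606] [25.3383  0.3429  0.0051] [-0.1173  0.4049 -0.359 ] 0.08563473377321314
[0.02, -0.12, -3.45] [-0.07, -0.07, 0.02] tcp [0.5024 0.0891 0.2144]
```

View pics/w2.png

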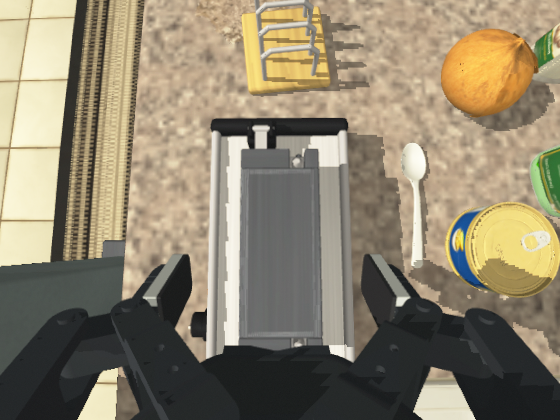

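The fingers straddle the plate, which is centred at column 280 between the pads at about 185 and 370. Next I go down and grip.

{"op": "play_rows", "data": {
  "deltas": [
    [-1,0.02,-0.12,-2,-0.07,0,0],
    [-1,0.02,-0.12,-3.45,-0.07,0,0],
    [-1,0.02,-0.12,-3.45,-0.07,0,0],
    [-1,0.02,-0.12,-3.45,-0.07,0,0],
    [1,0.02,-0.12,-3.45,-0.07,0,0],
    [1,0.02,-0.12,-3.45,-0.07,0,0],
    [1,0.02,-0.12,-3.45,-0.07,0,0],
    [1,0.02,-0.12,-3.45,-0.07,0,0],
    [1,0.02,-0.12,-3.45,-0.07,0,0],
    [1,0.02,-0.12,-3.45,-0.07,0,0]
  ],
  "squeeze": 100
}}

```text
time: 6.48
position: [0.5031, 0.0881, 0.2164]
tool_rot: [[0.001, 1.0, -0.002], [0.907, 0.0, 0.421], [0.421, -0.002, -0.907]]
ft_force: [-0.7, -2.9, 9.4]
gripper_width: 0.0598
gripper_force: 108.2
```

```bash
python3 r.py; python3 d.py 25,0.2,.5022,.155,.20,.156 -20,3,.504,.27,.24,.156  -65,5.7,.5087,.373,.24,.156
```

```text
6.475 [0.5031 0.0881 0.2164] [  4.4303  51.9983 -19.8802 117.6175 -46.4925  12.6343  37.8447] g [0.5028 0.1533 0.0758] [24.8902  0.1279 -0.0158] [-0.7072 -2.8831  9.3701] 0.05978317107486779
[-0.03, 0.04, 5.0] [0.02, -0.03, 0.04] tcp [0.5024 0.0891 0.3414]
[-0.08, 9.41, 6.81] [-8.98, -0.26, 0.58] tcp [0.5012 0.3233 0.3866]
[-0.34, 17.02, 3.58] [-17.96, -0.92, 0.91] tcp [0.4947 0.5137 0.3059]
```

```bash
cat > p.py <<'E'
from h import *
import sys,json
# plate pose = Rz(yaw)Rx(roll) at centre; "python p.py set roll,yaw,x,y,z" stores plate in tool; else prints deltas to bring plate there
s=env.state();p=np.array(s["position"]);R0=Ro.from_matrix(s["tool_rot"])
f=lambda a:(Ro.from_euler("z",a[1],degrees=True)*Ro.from_euler("x",a[0],degrees=True),np.array(a[2:]))
if sys.argv[1]=="set":
    R,c=f([float(v) for v in sys.argv[2].split(",")])
    json.dump([(R0.inv()*R).as_quat().tolist(),R0.inv().apply(c-p).tolist()],open("pt.json","w"))
q,o=json.load(open("pt.json"));Q=Ro.from_quat(q);o=np.array(o)
c=p+R0.apply(o);e=(R0*Q);print("plate now",c,e.as_matrix().round(3).tolist())
for a in sys.argv[1:]:
    if a=="set" or sys.argv[1]=="set":continue
    R,c=f([float(v) for v in a.split(",")]);T=R*Q.inv()
    print(np.round((c-T.apply(o)-p)/.025,2).tolist(),np.round((T*R0.inv()).as_rotvec(degrees=True)/5,2).tolist(),"tcp",c-T.apply(o))
E
python3 p.py set 0,0.2,.5023,.1673,.073; python3 p.py 0,.2,.5023,.1673,.20 -45,3,.504,.28,.24 -90,5.7,.5075,.3848,.20
```

```text
plate now [0.5023 0.1673 0.073 ] [[1.0, -0.003, -0.0], [0.003, 1.0, 0.0], [-0.0, -0.0, 1.0]]
plate now [0.5023 0.1673 0.073 ] [[1.0, -0.003, -0.0], [0.003, 1.0, 0.0], [-0.0, -0.0, 1.0]]
[0.0, -0.0, 5.08] [0.0, 0.0, 0.0] tcp [0.5031 0.0881 0.3434]
[-0.04, 9.49, 7.24] [-9.0, -0.25, 0.53] tcp [0.5022 0.3254 0.3974]
[-0.37, 17.58, 2.51] [-17.98, -0.93, 0.86] tcp [0.4938 0.5276 0.2792]
```

{"op": "play_rows", "data": {
  "deltas": [
    [1,0,0,1,0,0,0],
    [1,0,0,2.5,0,0,0],
    [1,0,0,4,0,0,0],
    [1,0,0.8,5.5,-1.5,0,0.05],
    [1,0,2.3,6.5,-3,-0.1,0.1],
    [1,0,4,7,-4.5,-0.1,0.2],
    [1,0,5.8,7.2,-6,-0.2,0.3],
    [1,-0.04,7.6,7.3,-7.5,-0.2,0.4],
    [1,-0.04,9.49,7.24,-9,-0.25,0.53],
    [1,-0.1,11,6.8,-10.5,-0.35,0.6],
    [1,-0.15,12.6,6.2,-12,-0.45,0.65],
    [1,-0.2,14.1,5.5,-13.5,-0.6,0.7],
    [1,-0.25,15.5,4.7,-15,-0.7,0.75],
    [1,-0.3,16.7,3.8,-16.5,-0.8,0.8],
    [1,-0.37,17.58,2.9,-17.98,-0.93,0.86],
    [1,-0.37,17.58,2.51,-17.98,-0.93,0.86],
    [1,-0.37,17.58,2.51,-17.98,-0.93,0.86],
    [1,-0.37,17.58,2.51,-17.98,-0.93,0.86]
  ]
}}

```text
time: 8.72
position: [0.4941, 0.5267, 0.2797]
tool_rot: [[-0.033, 0.996, 0.086], [0.422, 0.092, -0.902], [-0.906, 0.006, -0.423]]
ft_force: [0.3, -0.2, -3.3]
gripper_width: 0.0597
gripper_force: 109.7
```

```bash
python3 r.py; python3 p.py -90,5.7,.5075,.3848,.20 -90,5.7,.5075,.3848,.092;python3 -c "
from h import *
import cv2
w=cap('wrist','w3');s=cap('side','s3');c=cap('scene','c3')
i=np.zeros((600,800,3),np.uint8)
i[:420,:560]=w['image'];a=cv2.resize(s['image'][200:320,220:340],(240,240),interpolation=2);i[:240,560:]=a
b=cv2.resize(c['image'][150:240,200:290],(360,360)[::1],interpolation=2);i[240:600,560:]=b[:,:240]
cv2.imwrite('pics/m3.png',i)"
```

```text
8.725 [0.4941 0.5267 0.2797] [-70.3699  76.8391  43.4491  52.6258   7.2857 101.7795 -35.469 ] g [0.5074 0.3868 0.2142] [-64.9251  -3.3018   4.4938] [ 0.3065 -0.2048 -3.2678] 0.05972210828929697
plate now [0.5073 0.384  0.2002] [[0.996, 0.003, -0.094], [0.094, 0.002, 0.996], [0.003, -1.0, 0.002]]
[-0.01, 0.04, -0.02] [-0.03, 0.03, 0.06] tcp [0.4938 0.5276 0.2792]
[-0.01, 0.04, -4.34] [-0.03, 0.03, 0.06] tcp [0.4938 0.5276 0.1712]
```

View pics/m3.png

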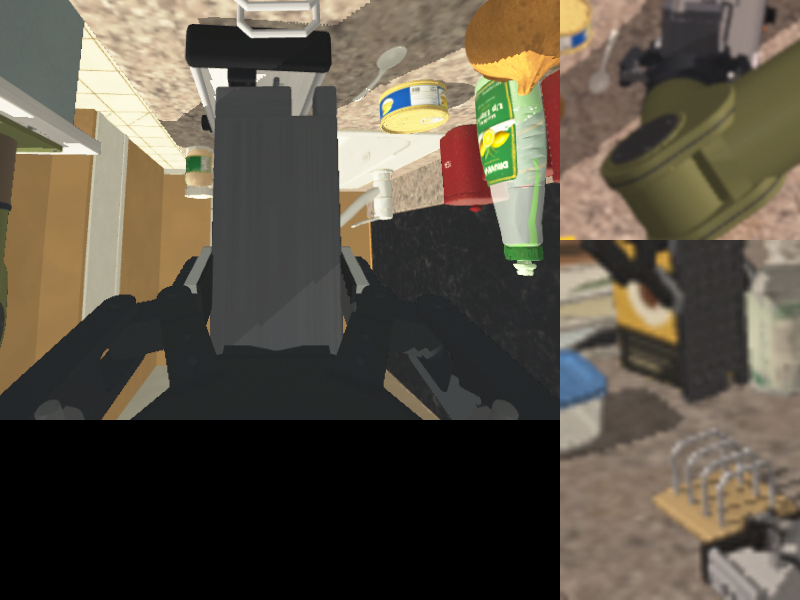

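The wrist view shows the plate held by its sides, with its lower end edge at row 87 from column 216 to 337 and the notch at columns 291-315. The rack's hoop is visible behind it. I check this against the predicted projection.

```bash
python3 - <<'E'
from h import *
import json
s=env.state();p=np.array(s["position"]);R0=Ro.from_matrix(s["tool_rot"])
q,o=json.load(open("pt.json"))
w=load("w3")
L=np.array([(-31,80,7),(8,80,7),(20,80,7),(31,80,7),(8,64,7),(-31,80,-7),(31,80,-7),(-31,0,7),(31,0,7)])/1000
X=p+R0.apply(o)+(R0*Ro.from_quat(q)).apply(L)
print(np.c_[proj(w,X),X])
E
```

```text
[[215.531   86.3004   0.4757   0.3887   0.1196]
 [292.2727  85.8088   0.5146   0.3923   0.1197]
 [315.9064  85.756    0.5265   0.3935   0.1197]
 [337.536   85.7486   0.5375   0.3945   0.1198]
 [292.6444 115.7191   0.5145   0.3923   0.1357]
 [220.6896  99.1807   0.4771   0.3747   0.1196]
 [332.431   98.6849   0.5388   0.3806   0.1197]
 [211.3814 245.5929   0.4756   0.3885   0.1996]
 [342.924  245.1413   0.5373   0.3943   0.1998]]
```

{"op": "play_rows", "data": {
  "deltas": [
    [1,-0.01,0.04,-1,-0.03,0.03,0.06],
    [1,-0.01,0.04,-2,-0.03,0.03,0.06],
    [1,-0.01,0.04,-2.3,-0.03,0.03,0.06],
    [1,-0.01,0.04,-2.6,-0.03,0.03,0.06],
    [1,-0.01,0.04,-2.9,-0.03,0.03,0.06],
    [1,-0.01,0.04,-3.1,-0.03,0.03,0.06],
    [1,-0.01,0.04,-3.1,-0.03,0.03,0.06]
  ]
}}

```text
time: 9.75
position: [0.493, 0.5286, 0.1994]
tool_rot: [[-0.041, 0.995, 0.09], [0.416, 0.099, -0.904], [-0.908, 0.001, -0.418]]
ft_force: [-0.0, -0.1, -2.5]
gripper_width: 0.0598
gripper_force: 109.7
```

```bash
python3 r.py; python3 p.py -90,5.7,.5075,.3848,.12 -90,5.7,.5075,.3848,.093
```

```text
9.75 [0.493  0.5286 0.1994] [-69.921   82.6661  41.911   51.1168   5.0269  99.0509 -38.7089] g [0.507  0.3885 0.1346] [-65.2051  -3.281    5.0279] [-0.0005 -0.1363 -2.5202] 0.05983961020936235
plate now [0.5069 0.3856 0.1206] [[0.995, -0.002, -0.101], [0.101, -0.003, 0.995], [-0.002, -1.0, -0.003]]
[0.03, -0.04, -0.01] [0.03, -0.02, -0.02] tcp [0.4938 0.5276 0.1992]
[0.03, -0.04, -1.09] [0.03, -0.02, -0.02] tcp [0.4938 0.5276 0.1722]
```

{"op": "play_rows", "data": {
  "deltas": [
    [1,0.03,-0.04,-0.35,0.03,-0.02,0],
    [1,0.03,-0.04,-0.7,0.03,-0.02,0],
    [1,0.03,-0.04,-1.0,0.03,-0.02,0],
    [1,0.03,-0.04,-1.09,0.03,-0.02,0],
    [1,0.03,-0.04,-1.13,0.03,-0.02,0],
    [1,0.03,-0.04,-1.13,0.03,-0.02,0]
  ]
}}

```text
time: 10.5
position: [0.4938, 0.5275, 0.1724]
tool_rot: [[-0.038, 0.995, 0.09], [0.417, 0.098, -0.903], [-0.908, 0.003, -0.419]]
ft_force: [-3.2, -0.9, 3.8]
gripper_width: 0.0599
gripper_force: 110.1
```

{"op": "play_rows", "data": {
  "deltas": [
    [-0.2,0,0,0,0,0,0],
    [-0.6,0,0,0,0,0,0],
    [-1,0,0,0,0,0,0],
    [-1,0,0,0,0,0,0],
    [-1,0,0,0,0,0,0],
    [-1,0,0,0,0,0,0],
    [-1,-0.11,1.1,0.5,0,0,0],
    [-1,-0.22,2.2,1,0,0,0],
    [-1,-0.43,4.3,2,0,0,0],
    [-1,-0.43,4.3,4,0,0,0],
    [-1,-0.43,4.3,6,0,0,0],
    [-1,-0.43,4.3,6,0,0,0],
    [-1,-0.43,4.3,6,0,0,0]
  ]
}}

```text
time: 12.12
position: [0.472, 0.6139, 0.319]
tool_rot: [[-0.04, 0.993, 0.108], [0.428, 0.115, -0.897], [-0.903, 0.01, -0.429]]
ft_force: [0.4, 0.1, -1.2]
gripper_width: 0.0852
gripper_force: 0.0
```

```bash
python3 r.py; python3 -c "
from h import *
import cv2
w=cap('wrist','w4');s=cap('side','s4');c=cap('scene','c4')
i=np.zeros((600,800,3),np.uint8)
i[:420,:560]=w['image'];a=cv2.resize(s['image'][200:320,220:340],(240,240),interpolation=2);i[:240,560:]=a
b=cv2.resize(c['image'][150:240,200:290],(360,360)[::1],interpolation=2);i[240:600,560:]=b[:,:240]
cv2.imwrite('pics/m4.png',i)"
```

```text
12.125 [0.472  0.6139 0.319 ] [-70.8013  83.5213  61.4034  29.3471  -6.8911 119.6811 -26.9228] g [0.4888 0.475  0.2524] [-64.4552  -4.2427   5.5726] [ 0.4148  0.1264 -1.1968] 0.08524392397042613
```

View pics/m4.png

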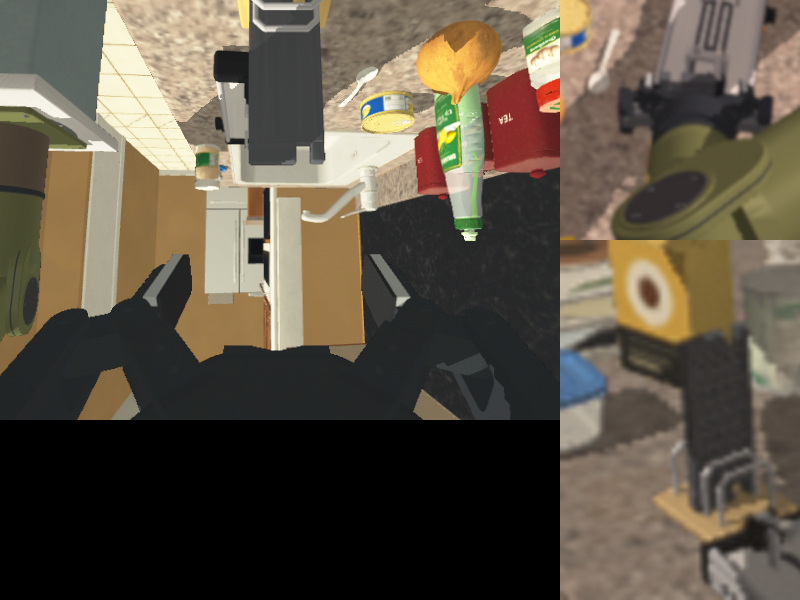

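The plate stands in the middle slot, ribbed face towards the grill. The wrist view has its top end at rows 150-163, columns 250-323. I go over the top to the other side.

```bash
python3 d.py 0,5.7,.505,.40,.37,.155 48,5.7,.514,.305,.185,.155
```

```text
[1.32, -8.55, 8.3] [12.85, 1.47, -0.1] tcp [0.505 0.4   0.525]
[2.13, -16.93, -1.15] [22.39, 2.48, -0.02] tcp [0.5254 0.1904 0.2887]
```

{"op": "play_rows", "data": {
  "deltas": [
    [-1,0.2,-0.8,2,1.5,0.2,0],
    [-1,0.4,-2,4,3.4,0.4,0],
    [-1,0.6,-3.5,6,5.4,0.6,0],
    [-1,0.8,-5,7.5,7.4,0.8,0],
    [-1,1,-6.5,8.3,9.2,1.0,0],
    [-1,1.32,-8.55,8.3,11,1.3,0],
    [-1,1.32,-10,8.3,12.85,1.47,0],
    [-1,1.5,-12,7.5,14.8,1.65,0],
    [-1,1.7,-14,6,16.8,1.85,0],
    [-1,1.9,-15.5,4,18.8,2.05,0],
    [-1,2.13,-16.93,2,20.6,2.3,0],
    [-1,2.13,-16.93,0,22.39,2.48,0],
    [-1,2.13,-16.93,-1.15,22.39,2.48,0],
    [-1,2.13,-16.93,-1.15,22.39,2.48,0],
    [-1,2.13,-16.93,-1.15,22.39,2.48,0]
  ]
}}

```text
time: 14.15
position: [0.5255, 0.1878, 0.288]
tool_rot: [[-0.058, 0.996, -0.073], [0.665, 0.093, 0.741], [0.744, -0.005, -0.668]]
ft_force: [0.4, -1.1, -0.7]
gripper_width: 0.085
gripper_force: 0.0
```

```bash
python3 r.py; python3 -c "
from h import *
cap('wrist','w5')"
```

```text
14.15 [0.5255 0.1878 0.288 ] [  7.6025  52.1978 -34.0482 110.4099 -55.9281  26.0242  43.6901] g [0.5142 0.3026 0.1845] [48.0555  2.5276  4.8939] [ 0.3592 -1.1252 -0.7171] 0.08497525368105802
```

View pics/w5.png

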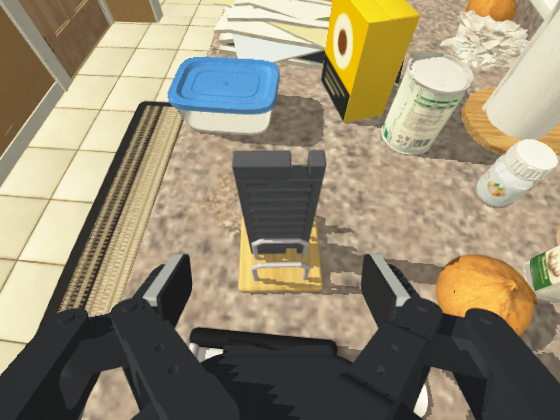

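The wrist view from the grill side shows the plate standing, ribs facing the camera. Its top runs from (234,152) to (324,150), and it is centred between the fingers. I compare the corners with predictions for several leans.

```bash
python3 - <<'E'
from h import *
import cv2
w=load("w5")
for lean in(-5,-2.5,0,2.5,5):
    # lean about bottom edge centre, plate -90 roll
    R=Ro.from_euler("z",5.7,degrees=True)*Ro.from_euler("x",-90+lean,degrees=True)
    base=np.array([.5075,.3848,.012]); c=base+R.apply([0,-.08,0])
    L=np.array([(-31,-80,7),(31,-80,7),(-31,-80,-7),(31,-80,-7),(-31,30,-7),(31,30,-7)])/1000
    print(lean,proj(w,c+R.apply(L)).round(1).tolist())
i=cv2.imread("pics/w5.png")[140:260,215:345];cv2.imwrite("pics/w5c.png",cv2.resize(i,None,fx=5,fy=5,interpolation=2))
E
```

```text
-5 [[234.9, 135.1], [323.5, 134.4], [233.3, 149.3], [325.5, 148.6], [247.3, 231.0], [310.9, 230.5]]
-2.5 [[234.1, 141.9], [324.5, 141.1], [232.5, 157.3], [326.6, 156.6], [247.2, 233.2], [311.0, 232.6]]
0 [[233.3, 149.3], [325.5, 148.5], [231.8, 165.9], [327.5, 165.2], [247.1, 235.3], [311.1, 234.8]]
2.5 [[232.5, 157.3], [326.6, 156.5], [231.1, 175.1], [328.5, 174.3], [247.1, 237.6], [311.3, 237.0]]
5 [[231.8, 165.9], [327.5, 165.1], [230.5, 184.9], [329.4, 184.1], [247.0, 239.8], [311.4, 239.3]]
```

View pics/w5c.png

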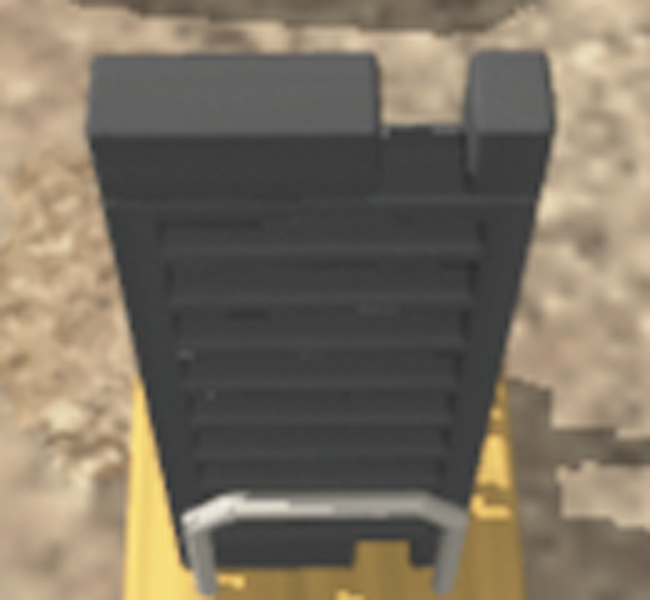

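```bash
python3 d.py 48,5.7,.5075,.3848,.100,.156 48,5.7,.5105,.345,.136,.156
```

```text
[-0.26, 3.2, -3.4] [-0.01, -0.03, 0.04] tcp [0.519  0.2694 0.2044]
[-0.14, 1.61, -1.96] [-0.01, -0.03, 0.04] tcp [0.522  0.2296 0.2404]
```

{"op": "play_rows", "data": {
  "deltas": [
    [-1,-0.1,0.8,-1,0,0,0],
    [-1,-0.14,1.61,-1.96,0,0,0],
    [-1,-0.2,2.4,-2.7,0,0,0],
    [-1,-0.26,3.2,-3.4,0,0,0],
    [-1,-0.26,3.2,-3.4,0,0,0],
    [-1,-0.26,3.2,-3.4,0,0,0],
    [1,-0.26,3.2,-3.4,0,0,0],
    [1,-0.26,3.2,-3.4,0,0,0],
    [1,-0.26,3.2,-3.4,0,0,0],
    [1,-0.26,3.2,-3.4,0,0,0],
    [1,-0.26,3.2,-3.4,0,0,0],
    [1,-0.26,3.2,-3.4,0,0,0]
  ],
  "squeeze": 100
}}

```text
time: 15.7
position: [0.5193, 0.2706, 0.2064]
tool_rot: [[-0.067, 0.995, -0.071], [0.664, 0.098, 0.741], [0.744, 0.002, -0.668]]
ft_force: [0.5, -2.4, 6.1]
gripper_width: 0.0602
gripper_force: 108.0
```

```bash
python3 r.py; python3 p.py set -90,5.7,.5075,.3848,.092 ; python3 p.py -90,5.7,.5075,.3848,.21 -135,3,.504,.28,.24 -180,0.2,.5023,.1673,.16
```

```text
15.7 [0.5193 0.2706 0.2064] [  4.3294  64.6988 -44.6437 108.5062 -55.9414   9.4288  45.5918] g [0.5083 0.3855 0.1029] [48.0703  2.2341  5.3149] [ 0.4675 -2.3528  6.1213] 0.060246736001451084
plate now [0.5075 0.3848 0.092 ] [[0.995, -0.0, -0.099], [0.099, 0.0, 0.995], [-0.0, -1.0, 0.0]]
plate now [0.5075 0.3848 0.092 ] [[0.995, -0.0, -0.099], [0.099, 0.0, 0.995], [-0.0, -1.0, 0.0]]
[0.0, -0.0, 4.72] [0.0, 0.0, 0.0] tcp [0.5193 0.2706 0.3244]
[-0.6, 0.37, 7.83] [-8.97, -0.68, -0.51] tcp [0.5044 0.2797 0.4021]
[-0.68, 0.44, 2.74] [-17.98, -0.93, -0.86] tcp [0.5023 0.2817 0.2748]
```

{"op": "play_rows", "data": {
  "deltas": [
    [1,0,0,1,0,0,0],
    [1,0,0,2.5,0,0,0],
    [1,0,0,4,0,0,0],
    [1,0,0,5.2,0,0,0],
    [1,-0.1,0.1,6.2,-1.5,-0.1,-0.1],
    [1,-0.2,0.15,6.9,-3,-0.2,-0.2],
    [1,-0.3,0.2,7.4,-4.5,-0.35,-0.25],
    [1,-0.4,0.25,7.7,-6,-0.45,-0.35],
    [1,-0.5,0.3,7.83,-7.5,-0.55,-0.4],
    [1,-0.6,0.37,7.83,-9,-0.68,-0.51],
    [1,-0.6,0.4,7.6,-10.5,-0.75,-0.6],
    [1,-0.62,0.42,7,-12,-0.8,-0.65],
    [1,-0.64,0.44,6.2,-13.5,-0.85,-0.7],
    [1,-0.66,0.44,5.2,-15,-0.88,-0.75],
    [1,-0.68,0.44,4.2,-16.5,-0.9,-0.8],
    [1,-0.68,0.44,3.2,-17.98,-0.93,-0.86],
    [1,-0.68,0.44,2.74,-17.98,-0.93,-0.86],
    [1,-0.68,0.44,2.74,-17.98,-0.93,-0.86],
    [1,-0.68,0.44,2.74,-17.98,-0.93,-0.86]
  ]
}}

```text
time: 18.08
position: [0.5023, 0.281, 0.2754]
tool_rot: [[-0.001, 1.0, 0.004], [0.745, 0.003, -0.667], [-0.667, 0.003, -0.745]]
ft_force: [1.2, -0.3, -3.8]
gripper_width: 0.0602
gripper_force: 109.1
```

```bash
python3 r.py; cat > f.py <<'E'
from h import *
import json,sys
# prints plate corner projections in wrist image w
w=load(sys.argv[1]);s=env.state();p=np.array(s["position"]);R0=Ro.from_matrix(s["tool_rot"])
q,o=json.load(open("pt.json"))
L=np.array([(-31,80,-7),(8,80,-7),(20,80,-7),(31,80,-7),(8,64,-7),(20,64,-7),(-31,-80,-7),(8,-80,-7),(20,-80,-7),(31,-80,-7),(-31,-80,7),(31,-80,7)])/1000
X=p+R0.apply(o)+(R0*Ro.from_quat(q)).apply(L)
print(np.c_[L*1000,proj(w,X),X])
E
python3 p.py -180,0.2,.5023,.1673,.073
python3 -c "
from h import *
cap('wrist','w6');cap('scene','c6');cap('side','s6')";python3 f.py w6
```

```text
18.075 [0.5023 0.281  0.2754] [-60.3329  59.0545  36.3593  96.1438   4.5662  55.6106 -35.8984] g [0.503  0.1777 0.1599] [-41.8137  -0.2165   0.1221] [ 1.185  -0.2798 -3.7581] 0.060214697396763384
plate now [0.5022 0.1668 0.1604] [[1.0, 0.001, 0.001], [0.001, -1.0, 0.001], [0.001, -0.001, -1.0]]
[-0.0, 0.03, -3.5] [-0.02, 0.01, 0.03] tcp [0.5023 0.2817 0.1878]
[[-31.      80.      -7.     233.9152 321.2298   0.4712   0.087    0.1672]
 [  8.      80.      -7.     286.9908 321.235    0.5102   0.0871   0.1673]
 [ 20.      80.      -7.     303.314  321.1874   0.5222   0.0871   0.1673]
 [ 31.      80.      -7.     318.2594 321.1235   0.5332   0.0871   0.1673]
 [  8.      64.      -7.     287.7863 317.6379   0.5102   0.1031   0.1673]
 [ 20.      64.      -7.     305.2276 317.5864   0.5222   0.1031   0.1673]
 [-31.     -80.      -7.     160.334  227.1247   0.4709   0.247    0.1674]
 [  8.     -80.      -7.     307.669  227.1713   0.5099   0.2471   0.1675]
 [ 20.     -80.      -7.     352.9532 227.1037   0.5219   0.2471   0.1675]
 [ 31.     -80.      -7.     394.1406 227.0082   0.5329   0.2471   0.1675]
 [-31.     -80.       7.     169.8857 183.2388   0.471    0.247    0.1534]
 [ 31.     -80.       7.     384.2738 183.2188   0.533    0.2471   0.1535]]
```

View pics/w6.png

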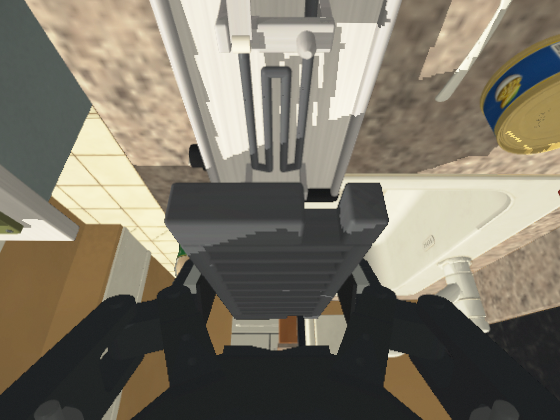

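The plate is held ribbed side up over the grill. Its near end face runs from (170,184) to (385,184) and its far end is at row 320, close to the prediction. The switch pin's top is near (307,35). No views remain, so I check these numerically.

```bash
python3 - <<'E'
from h import *
import cv2
w=load("w6");g=cv2.cvtColor(cv2.imread("pics/w6.png"),cv2.COLOR_BGR2GRAY).astype(int)
G=Ro.from_euler("z",.2,degrees=True);c=np.array([.5023,.1673,0])
L=np.array([(14,70,78),(14,70,74),(9.5,70,74),(18.5,70,74),(9.5,70,66),(18.5,70,66),(-28,76,66)])/1000
print(proj(w,c+G.apply(L)).round(1).tolist())
for col in(200,270,365): print("col",col,g[172:236,col][::1].tolist())
for r in(195,205): print("row",r,g[r,160:184].tolist(),g[r,372:396].tolist(),"notch",g[r,292:352].tolist())
for r in(30,36,42,48):print("pin",r,g[r,284:332].tolist())
print("far end col 260",g[305:330,260].tolist())
E
```

```text
[[307.6, 56.5], [307.1, 51.3], [297.3, 51.3], [316.9, 51.3], [296.6, 41.3], [315.6, 41.3], [215.0, 28.9]]
col 200 [107, 112, 116, 117, 120, 122, 120, 107, 94, 93, 80, 54, 57, 58, 58, 58, 55, 57, 57, 58, 58, 58, 61, 60, 59, 59, 59, 59, 61, 60, 59, 59, 59, 60, 59, 59, 59, 59, 60, 59, 60, 59, 60, 59, 60, 60, 60, 64, 71, 76, 83, 89, 94, 100, 103, 104, 104, 104, 105, 105, 103, 105, 107, 108]
col 270 [134, 161, 160, 160, 161, 161, 161, 161, 161, 148, 102, 55, 58, 58, 58, 57, 59, 60, 60, 61, 60, 60, 59, 58, 58, 58, 57, 58, 60, 60, 60, 60, 59, 59, 60, 59, 59, 58, 58, 58, 58, 58, 59, 57, 58, 59, 60, 64, 70, 77, 83, 90, 95, 100, 103, 103, 103, 104, 105, 87, 66, 68, 68, 68]
col 365 [97, 134, 168, 164, 169, 184, 197, 212, 224, 227, 181, 54, 58, 59, 59, 58, 59, 57, 57, 60, 61, 61, 62, 60, 60, 60, 59, 59, 60, 61, 61, 61, 61, 62, 62, 60, 62, 62, 61, 62, 63, 62, 63, 62, 61, 61, 64, 69, 75, 80, 86, 94, 101, 106, 107, 108, 87, 68, 68, 68, 68, 68, 68, 68]
row 195 [124, 126, 123, 121, 119, 116, 111, 108, 109, 96, 79, 69, 60, 59, 60, 60, 59, 60, 59, 59, 59, 60, 61, 59] [58, 58, 58, 58, 57, 56, 57, 58, 57
[... 1251 characters left out ...]
0, 141, 140, 140, 140, 141, 140, 140, 140, 142, 140, 141, 141, 141, 142, 141]
pin 42 [218, 218, 218, 219, 218, 218, 218, 218, 219, 218, 218, 218, 209, 203, 203, 200, 193, 187, 184, 178, 170, 163, 157, 144, 136, 132, 126, 121, 113, 110, 109, 121, 137, 139, 140, 139, 139, 140, 140, 141, 140, 141, 141, 141, 141, 141, 141, 134]
pin 48 [221, 221, 220, 220, 221, 221, 221, 220, 221, 220, 220, 221, 218, 211, 208, 212, 213, 214, 210, 203, 193, 184, 173, 156, 149, 139, 125, 117, 116, 117, 118, 119, 132, 152, 155, 155, 155, 154, 154, 153, 153, 153, 152, 152, 150, 150, 139, 130]
far end col 260 [60, 59, 66, 62, 60, 59, 65, 63, 59, 63, 64, 66, 67, 63, 68, 158, 158, 158, 158, 160, 175, 185, 159, 158, 158]
```

```bash
python3 - <<'E'
from h import *
import cv2
w=load("w6");i=cv2.imread("pics/w6.png");g=cv2.cvtColor(i,cv2.COLOR_BGR2GRAY).astype(int)
G=Ro.from_euler("z",.2,degrees=True);c=np.array([.5023,.1673,0])
L=np.array([(14,74.5,66),(14,72,78),(14,68,78),(-28,70,66),(27,70,66),(12,70,78),(16,70,78)])/1000
print(proj(w,c+G.apply(L)).round(1).tolist())
for col in(303,306,309):print(col,g[22:76,col].tolist())
for r in(52,56,60):print(r,g[r,284:332].tolist())
E
python3 p.py -180,0.2,.5023,.1673,.092 -180,0.2,.5023,.1673,.073
```

```text
[[306.9, 31.9], [308.0, 52.4], [307.2, 60.6], [217.2, 41.6], [333.6, 41.4], [303.2, 56.5], [312.1, 56.5]]
303 [120, 131, 162, 190, 205, 212, 214, 214, 215, 185, 164, 164, 166, 167, 168, 169, 171, 172, 173, 174, 178, 181, 185, 188, 192, 198, 203, 208, 214, 218, 221, 221, 220, 219, 219, 206, 157, 113, 113, 115, 115, 114, 115, 116, 115, 116, 116, 117, 118, 117, 117, 118, 117, 118]
306 [120, 131, 162, 189, 204, 212, 213, 215, 175, 139, 136, 138, 140, 140, 142, 143, 146, 146, 147, 153, 157, 160, 163, 166, 168, 170, 173, 175, 182, 204, 220, 221, 222, 221, 219, 218, 204, 155, 113, 114, 114, 114, 115, 113, 112, 113, 111, 111, 111, 110, 111, 111, 110, 110]
309 [120, 131, 162, 190, 204, 212, 214, 214, 201, 151, 120, 122, 122, 123, 124, 124, 125, 125, 126, 128, 132, 134, 137, 139, 142, 143, 139, 136, 137, 177, 221, 220, 221, 221, 222, 215, 169, 109, 104, 102, 102, 101, 99, 98, 97, 95, 95, 93, 92, 90, 89, 87, 86, 84]
52 [214, 215, 213, 212, 211, 212, 213, 214, 213, 212, 217, 220, 221, 215, 211, 214, 218, 220, 221, 221, 219, 220, 220, 220, 220, 221, 198, 148, 124, 123, 124, 155, 206, 217, 217, 219, 219, 219, 217, 214, 183, 179, 180, 181, 184, 163, 153, 159]
56 [212, 239, 236, 235, 234, 203, 154, 156, 155, 153, 153, 156, 157, 159, 159, 165, 185, 207, 218, 219, 218, 219, 219, 221, 222, 222, 218, 167, 114, 89, 141, 155, 155, 156, 158, 232, 240, 239, 235, 233, 171, 156, 157, 159, 157, 156, 158, 160]
60 [157, 157, 155, 153, 153, 153, 155, 156, 154, 153, 155, 157, 158, 158, 159, 158, 156, 156, 129, 113, 117, 117, 113, 110, 108, 104, 92, 79, 68, 117, 148, 154, 156, 156, 159, 231, 241, 237, 234, 233, 176, 157, 159, 157, 157, 158, 160, 161]
plate now [0.5021 0.1671 0.1604] [[1.0, 0.002, 0.001], [0.002, -1.0, 0.001], [0.001, -0.001, -1.0]]
[0.0, 0.02, -2.74] [-0.01, 0.01, 0.02] tcp [0.5023 0.2817 0.2068]
[0.0, 0.02, -3.5] [-0.01, 0.01, 0.02] tcp [0.5023 0.2817 0.1878]
```

{"op": "play_rows", "data": {
  "deltas": [
    [1,0,0.04,-1.2,0,0.01,0.02],
    [1,0,0.04,-2.2,0,0.01,0.02],
    [1,0,0.04,-2.7,0,0.01,0.02],
    [1,0,0.04,-2.95,0,0.01,0.02],
    [1,0,0.04,-3.1,0,0.01,0.02],
    [1,0,0.04,-3.2,0,0.01,0.02],
    [1,0,0.04,-3.2,0,0.01,0.02]
  ]
}}

```text
time: 19.1
position: [0.5019, 0.2827, 0.1944]
tool_rot: [[-0.004, 1.0, 0.005], [0.744, 0.006, -0.668], [-0.668, 0.001, -0.744]]
ft_force: [0.4, 0.5, -3.4]
gripper_width: 0.0604
gripper_force: 109.3
```

```bash
python3 r.py; python3 p.py -180,0.2,.502,.1678,.0735
```

```text
19.1 [0.5019 0.2827 0.1944] [-59.4285  66.2026  34.0325  96.1088   2.5431  49.4931 -38.1945] g [0.5027 0.1791 0.0791] [-41.9435  -0.179    0.3374] [ 0.4387  0.4965 -3.3879] 0.06044690116125028
plate now [0.5019 0.1682 0.0796] [[1.0, 0.004, -0.001], [0.004, -1.0, -0.001], [-0.001, 0.001, -1.0]]
[0.0, -0.02, -0.24] [0.01, -0.01, -0.01] tcp [0.502  0.2822 0.1883]
```

{"op": "play_rows", "data": {
  "deltas": [
    [1,0,-0.01,-0.1,0,0,0],
    [1,0,-0.01,-0.2,0,0,0],
    [1,0,-0.01,-0.26,0,0,0],
    [1,0,-0.01,-0.26,0,0,0],
    [1,0,-0.01,-0.26,0,0,0]
  ]
}}

```text
time: 19.73
position: [0.5018, 0.2825, 0.1891]
tool_rot: [[-0.004, 1.0, 0.005], [0.743, 0.006, -0.67], [-0.67, 0.001, -0.743]]
ft_force: [-3.3, 3.0, 7.8]
gripper_width: 0.0604
gripper_force: 110.6
```

```bash
python3 r.py; python3 p.py -180,0.2,.502,.1678,.0735
```

```text
19.725 [0.5018 0.2825 0.1891] [-59.3947  66.7036  33.9364  96.0606   2.4402  49.1776 -38.3805] g [0.5026 0.1787 0.074 ] [-42.0424  -0.1834   0.3082] [-3.2533  2.9706  7.8341] 0.06040611815060649
plate now [0.5018 0.1678 0.0746] [[1.0, 0.004, -0.001], [0.004, -1.0, -0.003], [-0.001, 0.003, -1.0]]
[0.01, -0.01, -0.03] [0.03, -0.01, -0.0] tcp [0.502  0.2822 0.1883]
```

{"op": "play_rows", "data": {
  "deltas": [
    [0.3,0,0,0,0,0,0],
    [0,0,0,0,0,0,0],
    [-0.5,0,0,0,0,0,0],
    [-1,0,0,0,0,0,0],
    [-1,0,0,0,0,0,0],
    [-1,0,0,0,0,0,0],
    [-1,0,0,0,0,0,0],
    [-1,0,0.7,0.75,0,0,0],
    [-1,0,1.4,1.5,0,0,0],
    [-1,0,2.7,3,0,0,0],
    [-1,0,4,5,0,0,0],
    [-1,0,4,7,2,0,0],
    [-1,0,4,8,4,0,0],
    [-1,0,4,8,6,0,0],
    [-1,0,4,8,8.4,0,0],
    [-1,0,4,8,8.4,0,0],
    [-1,0,4,8,8.4,0,0]
  ]
}}

```text
time: 21.85
position: [0.5017, 0.3823, 0.3872]
tool_rot: [[-0.005, 1.0, 0.004], [1.0, 0.005, -0.002], [-0.002, 0.004, -1.0]]
ft_force: [-0.0, 0.4, -0.1]
gripper_width: 0.0856
gripper_force: 0.0
```

```bash
python3 r.py; python3 - <<'E'
from h import *
import cv2
cap("wrist","w7");w=load("w7");i=cv2.imread("pics/w7.png");g=cv2.cvtColor(i,cv2.COLOR_BGR2GRAY).astype(int)
c=np.array([.502,.1678,0])
for z in(.08,.084):
  L=np.array([(-31,80,z*1e3),(31,80,z*1e3),(-31,-80,z*1e3),(31,-80,z*1e3),(14,70,78),(14,-70,78),(-16,70,66),(9.5,70,78),(18.5,70,78)])/1000
  print(z,proj(w,c+L).round(1).tolist())
print("bottom edge +y of near end", proj(w,c+np.array([[-31,80,66],[31,80,66]])/1000).round(1).tolist())
E
```

```text
21.85 [0.5017 0.3823 0.3872] [-52.4519  42.4596  20.3438  90.7453 -17.598   49.879  -25.3569] g [0.5023 0.382  0.2322] [-0.1026 -0.2061  0.2692] [-0.0231  0.4148 -0.1112] 0.0855511454770206
0.08 [[248.0, 306.3], [303.6, 306.5], [251.3, 409.5], [299.2, 409.5], [288.2, 312.7], [286.1, 402.5], [262.1, 305.9], [284.2, 312.7], [292.1, 312.7]]
0.084 [[247.7, 308.7], [304.0, 308.8], [251.1, 412.5], [299.4, 412.5], [288.2, 312.7], [286.1, 402.5], [262.1, 305.9], [284.2, 312.7], [292.1, 312.7]]
bottom edge +y of near end [[249.0, 298.6], [302.5, 298.7]]
```

```bash
python3 - <<'E'
from h import *
s=env.state();R0=Ro.from_matrix(s["tool_rot"]);R=Ro.from_matrix([[.0006,1,-.0009],[1,-.0006,.0007],[.0007,-.0009,-1]])
print((np.array([.4665,.2611,.4046])-s["position"])/.025,(R*R0.inv()).as_rotvec(degrees=True)/5)
E
```

```text
[-1.4013 -4.8725  0.7054] [ 0.0291  0.0515 -0.0717]
```

{"op": "play_rows", "data": {
  "deltas": [
    [-1,-0.7,-2.4,0.7,0,0,0],
    [-1,-1.4,-4.87,0.7,0.03,0.05,-0.07],
    [-1,-1.4,-4.87,0.7,0.03,0.05,-0.07],
    [-1,-1.4,-4.87,0.7,0.03,0.05,-0.07],
    [-1,-1.4,-4.87,0.7,0.03,0.05,-0.07],
    [-1,-1.4,-4.87,0.7,0.03,0.05,-0.07]
  ]
}}

```text
time: 22.65
position: [0.4669, 0.2622, 0.4046]
tool_rot: [[-0.001, 1.0, 0.0], [1.0, 0.001, 0.003], [0.003, 0.0, -1.0]]
ft_force: [0.1, 0.3, 0.5]
gripper_width: 0.0853
gripper_force: 0.0
```

```bash
python3 r.py; python3 - <<'E'
from h import *
import cv2
cap("wrist","w8");cap("side","s8")
a=cv2.imread("pics/w1.png",0).astype(int);b=cv2.imread("pics/w8.png",0).astype(int)
# camera shift check on fixed rack/cap region
f=lambda r:np.float32(r)
ref=cv2.phaseCorrelate(f(a[10:165,180:440]),f(b[10:165,180:440]));print("fixed shift",ref)
for n,r in(("top",slice(188,212)),):
  for col in(285,292,330,337):print(n,col,a[r,col].tolist(),b[r,col].tolist())
for col in(285,295,310,328):print("bot",col,a[314:332,col].tolist(),b[314:332,col].tolist())
for row in(215,300):print("row",row,a[row,274:288].tolist(),b[row,274:288].tolist(),a[row,328:345].tolist(),b[row,328:345].tolist())
for col in(292,296):print("lever",col,a[160:200,col].tolist(),b[160:200,col].tolist())
E
```

```text
22.65 [0.4669 0.2622 0.4046] [-46.3007  34.033   19.8304 106.2339 -16.5901  42.4403 -17.2301] g [0.4669 0.2628 0.2496] [ 0.1957 -0.0114  0.0525] [0.113  0.2708 0.5148] 0.08530444185906061
fixed shift ((-0.46196882461595123, 1.9216523187520096), 1.0038966367862843)
top 285 [236, 236, 203, 122, 104, 103, 103, 81, 51, 52, 66, 92, 104, 106, 107, 107, 107, 104, 103, 103, 103, 104, 104, 102] [236, 236, 237, 237, 204, 122, 102, 102, 93, 69, 51, 51, 69, 94, 102, 102, 102, 102, 104, 106, 105, 104, 103, 102]
top 292 [219, 219, 218, 218, 219, 219, 183, 105, 52, 51, 68, 93, 104, 105, 106, 106, 105, 102, 102, 104, 103, 103, 103, 103] [219, 218, 218, 218, 218, 218, 218, 218, 176, 91, 49, 50, 70, 95, 103, 103, 103, 102, 104, 105, 105, 103, 103, 104]
top 330 [209, 157, 157, 149, 127, 104, 92, 74, 64, 75, 87, 100, 104, 104, 104, 104, 104, 104, 104, 104, 102, 102, 104, 100] [234, 234, 222, 181, 154, 154, 148, 127, 94, 63, 53, 56, 79, 104, 109, 109, 107, 107, 106, 106, 106, 106, 104, 105]
top 337 [236, 211, 158, 158, 158, 158, 145, 99, 49, 50, 70, 95, 103, 102, 102, 103, 103, 103, 103, 104, 103, 104, 1
[... 1516 characters left out ...]
8, 205, 207, 219, 219, 220, 219, 219, 219, 219, 219, 219, 218, 218, 219, 219, 219, 218, 218, 219, 219, 183, 105, 52, 51, 68, 93] [43, 32, 21, 30, 38, 41, 40, 34, 27, 29, 28, 111, 165, 204, 221, 218, 204, 206, 219, 219, 218, 219, 219, 219, 219, 219, 219, 218, 219, 218, 218, 218, 218, 218, 218, 218, 176, 91, 49, 50]
lever 296 [23, 30, 37, 40, 42, 35, 28, 28, 27, 112, 166, 204, 221, 218, 204, 207, 219, 220, 219, 220, 219, 219, 219, 220, 219, 219, 219, 219, 219, 219, 219, 219, 219, 219, 184, 106, 52, 53, 67, 93] [42, 32, 21, 28, 38, 40, 40, 36, 28, 28, 28, 112, 165, 205, 221, 218, 203, 207, 219, 219, 219, 220, 219, 220, 219, 220, 220, 219, 219, 220, 219, 219, 219, 220, 220, 220, 177, 90, 50, 50]
```

```bash
python3 -c "
from bench import env
print(env.hand_in())"
```

```text
the job is handed in; nothing more can be done
None
```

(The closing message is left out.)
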